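# Turn a wrongly parked scoop end for end

### The arm

A 7-joint arm with a two-finger parallel gripper is mounted at the origin on the work surface. World frame = base frame: x ahead of the robot, y to its left, z up, the work surface at z = 0. Lengths are in m, angles in rad, forces in N, time in s.
With the tool pointing down it reaches from about 0.4 to 0.875 m from the base axis. Payload 4.4 kg.
Tool frame: the origin (TCP) lies on the centre line of the jaws, within the pads' length; the fingertips stand ahead of it and the grasp point (between the pads) is the TCP (arm.tip_reach is the x of the fingertips in the tool frame, in m); x points along the fingers, z is the direction in which the jaws open and shut, and the axes are right-handed (so a half turn about x gives the same grasp; the last joint's range is limited). The gripper opens to 85 mm and grips with 20 to 120 N. Pads are 22 mm wide; open, the fingers measure 114 mm over their backs; the gripper's body (76 mm by 85 mm) begins 54 mm behind the grasp point. The pads swing forward as they close: fully open they stand 13 mm farther back than shut.
Start: joints at [1.058, 0.628, 0.038, 1.517, -0.027, 0.996, -0.02], TCP at [0.281, -0.586, 0.25] pointing down, gripper open.
Joint ranges: [-3.06, 3.06], [-0.37, 2.12], [-1.25, 1.32], [0.18, 2.47], [-1.1, 4.24], [0.23, 1.98], [-2.94, 2.94]. Speed limits (rad/s): [2.57, 2.57, 3.14, 3.14, 3.14, 3.14, 3.14].

### API

Orientations are given as a 3x3 rotation matrix whose columns are the frame's x, y, z axes.
In Python, from station import arm gives the robot as it stands.
- The arm moves only by the tool move_arm, never from a script. Its arguments are lists of equal length, an entry for each row: "hand": the closure, from 0 (fully open) to 1 (shut); "delta_pos": the shift along the tool's x, y, z in mm, a list of three; "turn": the turn about the tool's x in rad. A call has 1 to 20 rows; each row shifts and turns the commanded pose from where the row before left it, along the tool's axes as they then stand; what a row does not reach is not made up. A row lasts 1/8 s, in which the tool goes at most 62.5 mm and 10.7 degrees, less where a joint would pass 70% of its speed; a pose out of reach is approached as far as the arm can. A call is refused whole if a number of a shift passes 62.5 or a number of a turn 0.188, either way. A call with a gripper value outside its range is refused whole. The fingers move at their own pace and stop on an object; "newtons" is the grip in N (left out, the last holds). Time passes only in rows, so rows that do not move let the fingers close. It gives the time, the measured TCP pose, the force and the opening at its end, in the units of the state.
- arm.state(): the state, without advancing time (a new reading comes with each control period).
- arm.snapshot(name): name is "side" or "top"; returns a dict with "frame" (420x560x3 uint8, red, green, blue), "z_map" (420x560 float32, m along the optical axis (not along the pixel's ray), 0 where there is no reading), "mtx" (3x3 intrinsics, pixels), "D" ([k1, k2, p1, p2, k3] as OpenCV has them; the pictures are not rectified), "rvec" (rotation vector, rad) and "tvec" (3), from world to camera coordinates, as OpenCV has them. Camera axes: x right, y down, z forward; pixel columns grow to the right and rows downward; lengths in m; the calibration is good to about 2 mm. A picture is of the moment at which its call begins.
- arm.job_done(): hands the job in, once; it reports no verdict.
The state is a dict: "t": time; "joint_pos": joint angles; "qd": joint speeds; "joint_torque": joint torques, N m; "tool_pos": TCP position; "tcp_rot": TCP orientation; "force": force on the tool from outside, world axes, zero at the start; "torque": the same for the moment, N m; "grip_width": opening from 0.0 (shut) to 1.0 (fully open).
Only numpy, scipy, OpenCV 4.12 (cv2) and the standard library are available. Lean on these libraries where they do the work, as an engineer would, in place of code of your own. Each camera call takes 0.05 s, during which the arm holds its last target. There are 200 camera calls.

### The job

Someone has parked the steel scoop the wrong way round, with its handle pushed into the low covered bay and its pan sticking out in the dust. Draw it out, set it down on the bench clear of the bay and let go of it, then take it again by the other end and slide it back pan first, so that the whole pan lies under the bay's clear roof and the handle sticks out of the mouth. Never let the scoop drop, and leave the other things on the bench where they are.

Things in the scene. Friction and masses are not known exactly. Their poses are not given: they have to be found in the camera images.
- scoop: Scoop, about 0.18 kg, lying flat: open-topped steel pan 80 mm long, 58 wide, 30 high (3 mm walls, front end open), behind it a level grey bar handle 110 mm long, 20 wide, 20 high. Origin: centre of the pan's underside; x along the scoop towards the pan's open front, z up. Pan from x = -40 to +40 mm, handle from -40 to -150. At the start the handle lies in the bay, the pan outside.
- scoop_root (a point): Where the handle meets the pan's rear wall: 40 mm behind the scoop's origin, 15 mm above its underside. Axes as the scoop's. The pan's weight keeps the scoop flat.
- scoop_handle_end (a point): Free end of the handle at its mid-height: 150 mm behind the scoop's origin, 22 mm above the pan's underside, so the handle spans 12 to 32 mm above the bench. Axes as the scoop's.
- bay: Parking bay fixed to the bench: low steel channel with a clear roof, 130 mm long (x), 100 wide (y), 50 high; inside 90 wide, 46 high, no floor but the bench. Open only at its mouth on the -x side, roughly facing the robot. Origin: centre of its underside; mouth at x = -65 mm, inner face of the back wall at +60. Fixing flanges 3 mm thick beside the walls.
- bay_mouth (a point): Centre of the bay's mouth opening, 65 mm in front of the bay's origin, 22 mm above the bench. Axes as the bay's: x points into the bay.
- tin: Bystander: closed white round tin, 72 mm across, 55 mm high, standing on one side of the bay. Origin: centre of its underside.
- bowl: Bystander: small steel bowl, 100 mm across, 45 mm high, on the other side of the bay. Origin: centre of its underside.
- apple: Bystander: red apple, 76 mm across, 66 mm high, on the left. Origin: centre of its underside.
- tape: Bystander: roll of tape lying flat, 90 mm across, 35 mm high, on the right. Origin: centre of its underside.
- brush: Bystander: wooden-handled hand brush lying far to the left near the robot, handle to the robot. Origin on its underside; x along it from handle to head.
- spatula: Bystander: black spatula lying far to the right near the robot, handle to the robot. Origin on its underside; x along it from handle to blade.
There are look-alikes about, which are no part of the job. Leave any pink or yellow look-alike of the bay alone.

How it is judged:
On the way:
1. the scoop lies flat on the bench, wholly drawn out of the bay and let go (contact force between the fingers and scoop below 0.1 N and linear speed of scoop below 0.02 m/s and angle between scoop's own z axis and vertical below 0.15 rad and height (world z) of scoop below 0.012 m and horizontal distance between scoop_handle_end and bay above 0.07 m and horizontal distance between scoop and bay above 0.09 m), for 0.2 s.
At the end, for the whole second after the job is handed in: The scoop lies flat on the bench (within 0.15 rad, underside within 12 mm of it), at rest and let go, pan first in the bay: the rear of the pan is inside the mouth (3 mm may show), the scoop is within 0.4 rad of the bay's length, and the handle's end stands at least 35 mm out of the mouth (contact force between the fingers and scoop below 0.1 N and linear speed of scoop below 0.02 m/s and angle between scoop's own z axis and vertical below 0.15 rad and height (world z) of scoop below 0.012 m and x of scoop_root in the frame of bay above -0.068 m and x of scoop_handle_end in the frame of bay below -0.1 m and x of scoop in the frame of bay below 0.03 m and y of scoop_root in the frame of bay between -0.045 and 0.045 m and angle between the x axis of scoop and the x axis of bay, either way round below 0.4 rad); the robot touches nothing.
It fails at once if the scoop is let go more than 5 cm above the bench (height (world z) of scoop above 0.05 m and contact force between the fingers and scoop below 0.05 N).
It fails at once if a bystander (tin, bowl, apple, tape, brush or spatula) is pushed more than 3 cm from its place (distance of any of tin, bowl, apple, tape, brush, spatula from where it was at the start of the episode above 0.03 m).
It also fails if it takes over 67 s, if anything falls off the work surface, if the arm or the gripper's body presses on something with over 40 N, if the wrist force passes 120 N, or if a joint passes its speed limit or range.

## Working session

There is one attempt and no reset: what is moved stays moved. The work goes in short steps, Python scripts to look and compute and a tool call to move; the robot and the scene stay as the last step left them, time stands still between calls to the robot, and variables do not carry over. Pictures are saved under pics/ and viewed, about 8 in all and at most 12, crops included, and the job is handed in when it is done.

Besides the shell and the picture viewer there is one more tool, called after "Call:" as name(argument=value, ...) on one line, values as JSON. move_arm: Moves the arm, as the interface text tells. Its arguments: {"type":"object","properties":{"hand":{"type":"array","items":{"type":"number"}},"delta_pos":{"type":"array","items":{"type":"array","items":{"type":"number"}}},"turn":{"type":"array","items":{"type":"number"}},"newtons":{"type":"number"}},"required":["hand","delta_pos","turn"]}

```bash
mkdir -p pics; cat > h.py <<'E'
import numpy as np, cv2
from station import arm
def snap(name,f):
    s=arm.snapshot(name); cv2.imwrite(f'pics/{f}.png',s['frame'][:,:,::-1]); np.savez(f'pics/{f}.npz',**s); return s
def world(s,u,v,z=None):
    R=cv2.Rodrigues(np.array(s['rvec'],float))[0]; t=np.array(s['tvec'],float).ravel()
    p=cv2.undistortPoints(np.array([[[u,v]]],float),np.array(s['mtx']),np.array(s['D']))[0,0]
    d=np.array([p[0],p[1],1.])
    if z is None: k=s['z_map'][int(round(v)),int(round(u))]
    else:
        o=-R.T@t; k=(z-o[2])/(R.T@d)[2]
    return R.T@(d*k-t)
def load(f): return dict(np.load(f'pics/{f}.npz'))
E
python3 - <<'E'
from h import *
a=snap('top','t0');b=snap('side','s0')
s=arm.state();print(s['tool_pos'],s['tcp_rot'],s['t'],s['grip_width'],arm.tip_reach)
E
```

```text
[ 0.28062304 -0.5857129   0.24947386] [[-7.93133092e-04  9.01853532e-01  4.32041176e-01]
 [ 1.55196173e-03  4.32041902e-01 -9.01852198e-01]
 [-9.99998481e-01 -4.47774506e-05 -1.74230890e-03]] 0.1 0.9998541303438617 0.019
```

View pics/t0.png

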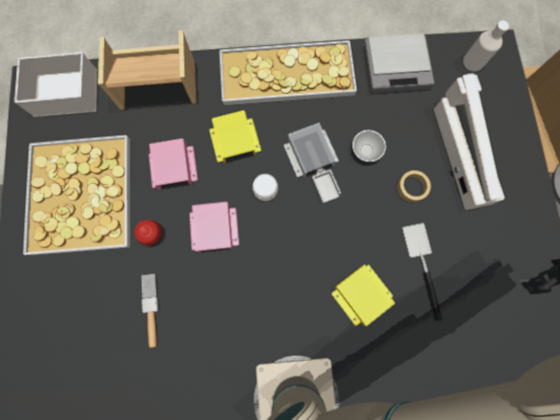

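View pics/s0.png

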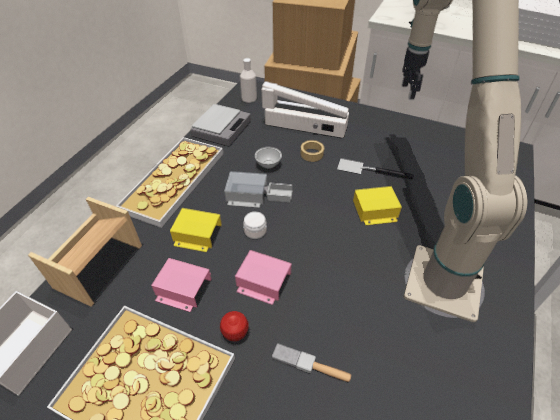

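The top view shows the clear-roofed steel bay at about (312,150), with the pan sticking out at (326,186). The pink and yellow look-alikes are at (172,163), (213,227), (235,136) and (364,295); they have coloured roofs and no scoop. The tin is at (265,187) and the bowl at (369,147). I'll confirm in an enlarged crop.

```bash
python3 - <<'E'
from h import *
s=load('t0');c=s['frame'][110:215,260:400,::-1]
cv2.imwrite('pics/c0.png',cv2.resize(c,None,fx=5.5,fy=5.5,interpolation=cv2.INTER_CUBIC))
E
```

```text
(no output)
```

View pics/c0.png

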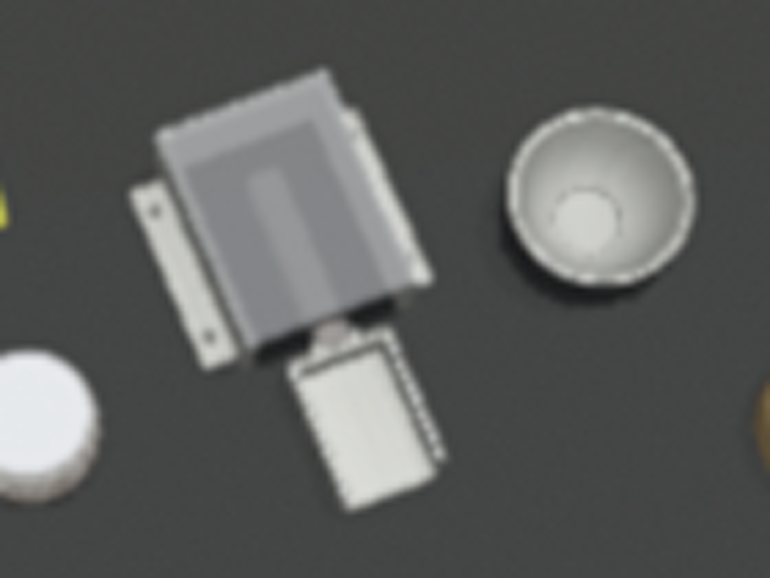

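The crop confirms it: the clear roof has corners at crop (158,133), (326,70), (425,285) and (250,350). The handle shows through it, and the pan rear rim runs (293,375)–(390,330) with the front at (350,508)–(440,460).

```bash
python3 - <<'E'
from h import *
s=load('t0')
for n,u,v,z in [('roofBL',158,133,.05),('roofBR',326,70,.05),('roofFR',422,287,.05),('roofFL',250,350,.05),('rimRL',293,375,.03),('rimRR',390,330,.03),('fRtop',443,458,.03),('fRbot',436,470,0.003),('fLbot',350,508,0.003),('handleEnd',267,172,.032),('hRoot',333,335,.032),('tin',30,412,.055),('bowl',601,195,.045)]:
    u=260+(u-2.5)/5.5;v=110+(v-2.5)/5.5
    print(n,world(s,u,v,z).round(4),world(s,u,v).round(4))
for n,u,v in [('tape',415,186),('yel',364,295),('spat',417,235)]:print(n,world(s,u,v).round(3))
E
```

```text
roofBL [ 0.7524 -0.0444  0.05  ] [0.2866 0.0188 1.1628]
roofBR [ 0.7816 -0.1397  0.05  ] [ 0.8055 -0.1474 -0.0038]
roofFR [ 0.6526 -0.1777  0.05  ] [ 0.6688 -0.1864  0.0008]
roofFL [ 0.6253 -0.0822  0.05  ] [ 0.6277 -0.0829  0.042 ]
rimRL [ 0.6154 -0.1058  0.03  ] [ 0.6156 -0.1059  0.0293]
rimRR [ 0.6363 -0.161   0.03  ] [ 0.636  -0.1609  0.031 ]
fRtop [ 0.5625 -0.1813  0.03  ] [ 0.5627 -0.1815  0.0289]
fRbot [ 0.5626 -0.1815  0.003 ] [ 0.5595 -0.1792  0.0161]
fLbot [ 0.5453 -0.132   0.003 ] [ 0.5451 -0.1319  0.0043]
handleEnd [ 0.732  -0.1033  0.032 ] [ 0.7263 -0.1018  0.0464]
hRoot [ 0.6354 -0.1295  0.032 ] [ 0.636  -0.1298  0.0303]
tin [0.5997 0.0371 0.055 ] [0.5998 0.0371 0.0546]
bowl [ 0.6985 -0.2822  0.045 ] [ 0.7128 -0.2926  0.0064]
tape [ 0.572 -0.418  0.   ]
yel [ 0.264 -0.21   0.051]
spat [ 0.422 -0.401 -0.002]
```

Call:
move_arm(hand=[0, 0, 0, 0, 0, 0, 0, 0, 0, 0, 0, 0, 0, 0, 0, 0, 0, 0], delta_pos=[[0, 0, 0], [0, 0, 0], [0, 30, -24], [0, 30, -24], [0, 30, -24], [0, 30, -24], [0, 30, -24], [0, 30, -24], [0, 30, -24], [0, 30, -24], [0, 30, -24], [0, 30, -24], [0, 30, -24], [0, 30, -24], [0, 30, -24], [0, 30, -20], [0, 0, 0], [0, 0, 0]], turn=[0.077, 0.077, 0, 0, 0, 0, 0, 0, 0, 0, 0, 0, 0, 0, 0, 0, 0, 0], newtons=50)

```text
t: 2.35
tool_pos: [0.5865, -0.1477, 0.2499]
tcp_rot: [[-0.001, 0.958, 0.288], [-0.001, 0.288, -0.958], [-1.0, -0.001, 0.0]]
force: [-0.1, -1.0, 0.5]
grip_width: 1.0
```

```bash
cat >> h.py <<'E'
# tool y = bay x after aligning; express xy target in tool axes
def tell(tx=None,ty=None):
    s=arm.state();R=np.array(s['tcp_rot']);p=np.array(s['tool_pos'])
    print('t',round(s['t'],2),'pos',p.round(4),'zyaw',round(np.arctan2(R[1,2],R[0,2]),3),'tilt',R[2].round(3),'q',np.round(s['joint_pos'],2),'F',np.round(s['force'],1),'w',round(s['grip_width'],3))
    if tx is not None: print('toolshift mm',(R.T@(np.array([tx,ty,p[2]])-p)*1e3).round(1))
E
python3 -c "
from h import *
tell(.589,-.1455)"
```

```text
t 2.35 pos [ 0.5865 -0.1477  0.2499] zyaw -1.278 tilt [-1.    -0.001  0.   ] q [ 0.16  0.56  0.07  1.65 -0.05  0.93 -1.04] F [-0.1 -1.   0.5] w 1.0
toolshift mm [-0.   3.1 -1.4]
```

Call:
move_arm(hand=[0, 0, 0, 0, 0, 0, 0, 0, 0, 0, 0, 0], delta_pos=[[20, 3, -1], [30, 0, 0], [30, 0, 0], [30, 0, 0], [25, 0, 0], [20, 0, 0], [15, 0, 0], [10, 0, 0], [0, 0, 0], [0, 0, 0], [0, 0, 0], [0, 0, 0]], turn=[0, 0, 0, 0, 0, 0, 0, 0, 0, 0, 0, 0])

```text
t: 3.85
tool_pos: [0.5901, -0.1453, 0.0708]
tcp_rot: [[0.001, 0.957, 0.289], [-0.0, 0.289, -0.957], [-1.0, 0.001, 0.0]]
force: [0.2, -0.1, 0.4]
grip_width: 1.003
```

```bash
python3 - <<'E'
from h import *
tell(.589,-.1455)
s=snap('side','s1');cv2.imwrite('pics/c1.png',cv2.resize(s['frame'][120:260,180:360,::-1],None,fx=4,fy=4,interpolation=cv2.INTER_CUBIC))
E
```

```text
t 3.85 pos [ 0.5901 -0.1453  0.0708] zyaw -1.278 tilt [-1.     0.001  0.   ] q [ 0.17  0.8   0.05  1.77 -0.06  0.56 -1.03] F [ 0.2 -0.1  0.4] w 1.003
toolshift mm [-0.  -1.1 -0.1]
```

View pics/c1.png

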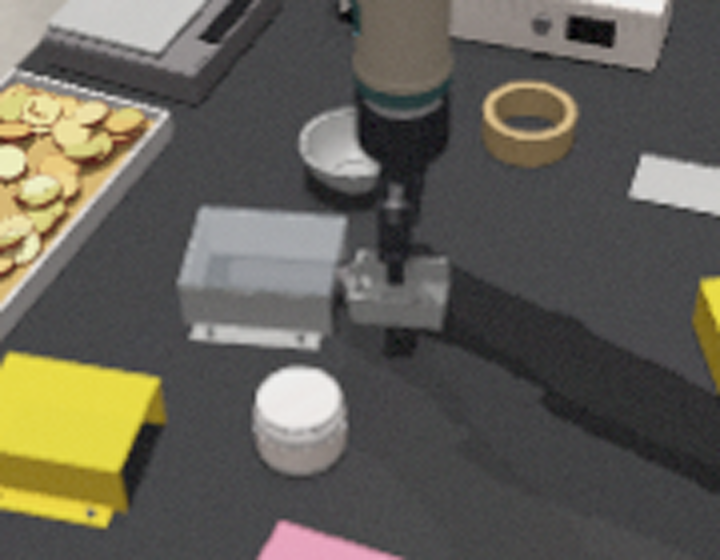

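The gripper is above the pan, with a finger on each side near mid-length at crop (398,270). Next I lower it and close.

Call:
move_arm(hand=[0, 0, 0, 0, 0, 0, 1, 1, 1, 1, 1, 1, 1, 1], delta_pos=[[16, 0, 0], [16, 0, 0], [14, -1, 0], [0, 0, 0], [0, 0, 0], [0, 0, 0], [0, 0, 0], [0, 0, 0], [0, 0, 0], [0, 0, 0], [0, 0, 0], [0, 0, 0], [0, 0, 0], [0, 0, 0]], turn=[0, 0, 0, 0, 0, 0, 0, 0, 0, 0, 0, 0, 0, 0], newtons=60)

```text
t: 5.65
tool_pos: [0.5893, -0.1457, 0.0251]
tcp_rot: [[0.001, 0.957, 0.289], [-0.0, 0.289, -0.957], [-1.0, 0.001, 0.0]]
force: [0.3, 0.6, 5.4]
grip_width: 0.666
```

Call:
move_arm(hand=[1, 1, 1, 1, 1, 1, 1, 1, 1, 1, 1, 1, 1, 1, 1, 1, 1], delta_pos=[[-3, 0, 0], [0, -5, 0], [0, -10, 0], [0, -10, 0], [0, -10, 0], [0, -10, 0], [0, -10, 0], [0, -10, 0], [0, -10, 0], [0, -10, 0], [0, -10, 0], [0, -10, 0], [0, -10, 0], [0, -10, 0], [0, -10, 0], [0, -10, 0], [0, 0, 0]], turn=[0, 0, 0, 0, 0, 0, 0, 0, 0, 0, 0, 0, 0, 0, 0, 0, 0])

```text
t: 7.78
tool_pos: [0.4489, -0.1878, 0.0273]
tcp_rot: [[-0.001, 0.958, 0.288], [0.0, 0.288, -0.958], [-1.0, -0.001, -0.0]]
force: [0.9, 1.1, -2.1]
grip_width: 0.663
```

```bash
python3 - <<'E'
from h import *
tell()
s=snap('side','s2');cv2.imwrite('pics/c2.png',cv2.resize(s['frame'][120:260,180:420,::-1],None,fx=3,fy=3,interpolation=cv2.INTER_CUBIC))
E
```

```text
t 7.78 pos [ 0.4489 -0.1878  0.0273] zyaw -1.279 tilt [-1.    -0.001 -0.   ] q [ 0.33  0.79  0.01  2.12 -0.02  0.24 -0.92] F [ 0.9  1.1 -2.1] w 0.663
```

View pics/c2.png

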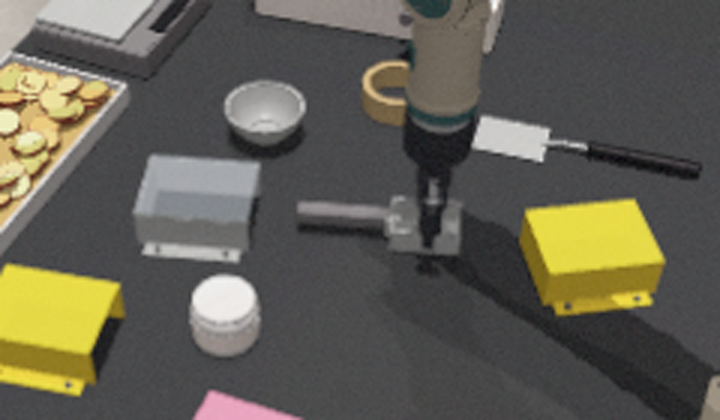

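The scoop is drawn out with the handle clear of the mouth (handle end at crop (300,213), mouth edge at (255,200)). Next I turn it with the handle swinging left.

Call:
move_arm(hand=[1, 1, 1, 1, 1, 1, 1, 1, 1, 1, 1, 1, 1], delta_pos=[[-5, 0, 0], [0, 0, 0], [0, 0, 0], [0, 0, 0], [0, 0, 0], [0, 0, 0], [0, 0, 0], [0, 0, 0], [0, 0, 0], [0, 0, 0], [0, 0, 0], [0, 0, 0], [0, 0, 0]], turn=[0, -0.1, -0.147, -0.147, -0.147, -0.147, -0.147, -0.147, -0.147, -0.147, -0.147, -0.147, 0])

```text
t: 9.45
tool_pos: [0.4505, -0.1875, 0.0326]
tcp_rot: [[0.001, -0.286, 0.958], [-0.0, 0.958, 0.286], [-1.0, -0.0, 0.001]]
force: [-0.5, 0.1, -1.4]
grip_width: 0.665
```

```bash
python3 - <<'E'
from h import *
# pivot target: bay x=-.17
tell(.703-.17*.957,-.111-.17*.289)
E
```

```text
t 9.45 pos [ 0.4505 -0.1875  0.0326] zyaw 0.291 tilt [-1.    -0.     0.001] q [ 0.53  0.79 -0.28  2.11  0.67  0.33 -0.02] F [-0.5  0.1 -1.4] w 0.665
toolshift mm [ 0.1  0.5 93.9]
```

Call:
move_arm(hand=[1, 1, 1, 1, 1, 1, 1, 1, 1, 1, 1, 1, 1, 1, 1, 1, 1, 1, 1], delta_pos=[[0, 0, 12], [0, 0, 20], [0, 0, 20], [0, 0, 20], [0, 0, 15], [0, 0, 5], [0, 0, 0], [0, 0, 0], [0, 0, 0], [0, 0, 0], [0, 0, 0], [0, 0, 0], [0, 0, 0], [0, 0, 0], [0, 0, 0], [0, 0, 0], [0, 0, 0], [0, 0, 0], [0, 0, 0]], turn=[0, 0, 0, 0, 0, 0, -0.1, -0.147, -0.147, -0.147, -0.147, -0.147, -0.147, -0.147, -0.147, -0.147, -0.147, 0, 0])

```text
t: 11.82
tool_pos: [0.5377, -0.1612, 0.0322]
tcp_rot: [[-0.001, -0.959, -0.284], [-0.0, -0.284, 0.959], [-1.0, 0.001, -0.0]]
force: [0.7, 0.0, -1.2]
grip_width: 0.658
```

```bash
python3 - <<'E'
from h import *
tell(.703-.127*.957,-.111-.127*.289)
E
```

```text
t 11.82 pos [ 0.5377 -0.1612  0.0322] zyaw 1.859 tilt [-1.     0.001 -0.   ] q [ 0.69  0.95 -0.74  1.9   1.    0.71  1.2 ] F [ 0.7  0.  -1.2] w 0.658
toolshift mm [ -0.  -45.7   0.5]
```

Call:
move_arm(hand=[1, 1, 1, 1, 1, 1, 1, 1, 1, 1, 0, 0, 0, 0, 0, 0], delta_pos=[[0, -10, 0], [0, -15, 0], [0, -10, 0], [0, 0, 0], [2, 0, 0], [2, 0, 0], [2, 0, 0], [1, 0, 0], [0, 0, 0], [0, 0, 0], [0, 0, 0], [0, 0, 0], [0, 0, 0], [0, 0, 0], [0, 0, 0], [0, 0, 0]], turn=[0, 0, 0, 0, 0, 0, 0, 0, 0, 0, 0, 0, 0, 0, 0, 0])

```text
t: 13.82
tool_pos: [0.5716, -0.1509, 0.0253]
tcp_rot: [[0.0, -0.958, -0.287], [-0.0, -0.287, 0.958], [-1.0, -0.0, -0.0]]
force: [0.9, 0.6, 0.2]
grip_width: 1.002
```

Call:
move_arm(hand=[0, 0, 0, 0, 0, 0, 0, 0, 0, 0, 0], delta_pos=[[-10, 0, 0], [-20, 0, 0], [-30, 0, 0], [-30, 0, 0], [-10, 30, 0], [0, 40, 0], [0, 40, 0], [0, 20, 0], [0, 0, 0], [0, 0, 0], [0, 0, 0]], turn=[0, 0, 0, 0, 0, 0, 0, 0, 0, 0, 0])

```text
t: 15.2
tool_pos: [0.4485, -0.1877, 0.1257]
tcp_rot: [[0.002, -0.958, -0.288], [0.0, -0.288, 0.958], [-1.0, -0.002, -0.0]]
force: [-1.0, -0.8, -0.4]
grip_width: 0.998
```

```bash
python3 - <<'E'
from h import *
tell()
s=snap('top','t3');cv2.imwrite('pics/c3.png',cv2.resize(s['frame'][110:270,250:410,::-1],None,fx=3.75,fy=3.75,interpolation=cv2.INTER_CUBIC))
s=snap('side','s3');cv2.imwrite('pics/c3s.png',cv2.resize(s['frame'][130:270,200:400,::-1],None,fx=4,fy=4,interpolation=cv2.INTER_CUBIC))
E
```

```text
t 15.2 pos [ 0.4485 -0.1877  0.1257] zyaw 1.863 tilt [-1.    -0.002 -0.   ] q [ 0.9   0.75 -0.87  2.07  0.87  0.74  1.33] F [-1.  -0.8 -0.4] w 0.998
```

View pics/c3.png

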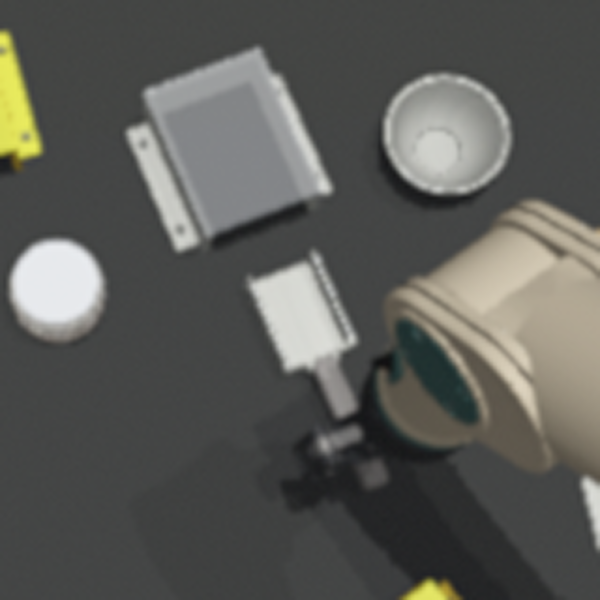

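View pics/c3s.png

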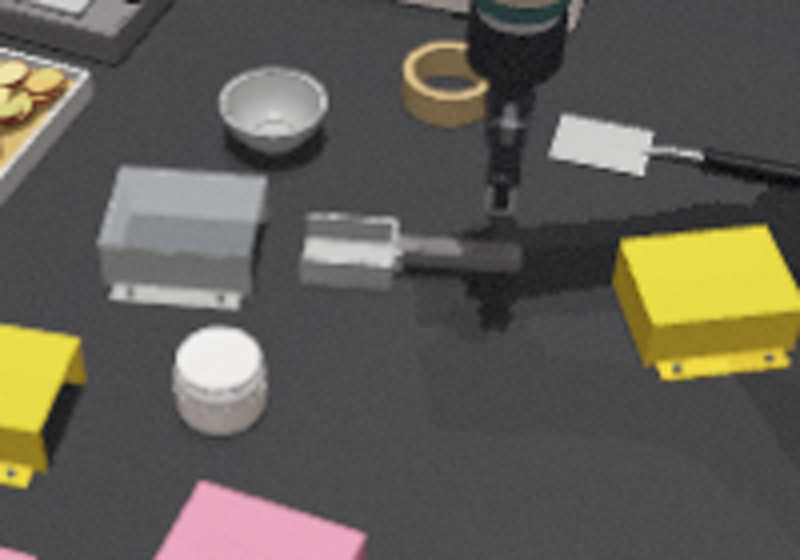

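Both views show the scoop flat and turned: the pan is towards the mouth (top crop front (249,277)–(316,252), handle end near (375,485)) and clear of the bay. I'll check the alignment next.

```bash
python3 - <<'E'
from h import *
s=load('t3')
P={}
for n,u,v,z in [('roofBL',146,93,.05),('roofBR',261,51,.05),('roofFR',327,195,.05),('roofFL',208,241,.05),('rimFL',249,278,.03),('rimFR',316,253,.03),('rimRR',355,343,.03),('hRoot',328,362,.032),('hEnd',374,484,.032)]:
    P[n]=world(s,250+(u-1.4)/3.75,110+(v-1.4)/3.75,z); print(n,P[n].round(4))
f=(P['rimFL']+P['rimFR'])/2;print('front',f,np.arctan2(*(f-P['hEnd'])[[1,0]]),np.arctan2(*(f-P['hRoot'])[[1,0]]))
s=load('s3')
for n,u,v in [('end top near',521,268),('end top far',521,243)]:
    print(n,world(s,200+(u-1.5)/4,130+(v-1.5)/4,.032 if 'far' in n else .012))
E
```

```text
roofBL [ 0.7501 -0.0451  0.05  ]
roofBR [ 0.7784 -0.1406  0.05  ]
roofFR [ 0.6528 -0.1794  0.05  ]
roofFL [ 0.6231 -0.0822  0.05  ]
rimFL [ 0.5961 -0.1134  0.03  ]
rimFR [ 0.612  -0.1686  0.03  ]
rimRR [ 0.5365 -0.1907  0.03  ]
hRoot [ 0.5227 -0.1675  0.032 ]
hEnd [ 0.4245 -0.1917  0.032 ]
front [ 0.60405682 -0.14097628  0.03      ] 0.2751463907861961 0.3151071424751995
end top near [ 0.42211009 -0.19601154  0.012     ]
end top far [ 0.42710584 -0.20522375  0.032     ]
```

Call:
move_arm(hand=[0, 0, 0, 0, 0, 0, 0, 0, 1, 1, 1, 1, 1, 1, 1, 1, 1], delta_pos=[[15, 4, 0], [25, 0, 0], [25, 0, 0], [20, 0, 0], [10, 0, 0], [5, 0, 0], [0, 0, 0], [0, 0, 0], [0, 0, 0], [0, 0, 0], [0, 0, 0], [0, 0, 0], [0, 0, 0], [0, 0, 0], [0, 0, 0], [0, 0, 0], [0, 0, 0]], turn=[0, 0, 0, 0, 0, 0, 0, 0, 0, 0, 0, 0, 0, 0, 0, 0, 0], newtons=60)

```text
t: 17.42
tool_pos: [0.4432, -0.1894, 0.0253]
tcp_rot: [[-0.0, -0.958, -0.287], [-0.0, -0.287, 0.958], [-1.0, 0.0, -0.0]]
force: [-0.5, -0.2, 1.5]
grip_width: 0.223
```

Call:
move_arm(hand=[1, 1, 1, 1, 1, 1, 1, 1, 1, 1], delta_pos=[[-1, -4, 0], [0, -8, 0], [0, -8, 0], [0, -8, 0], [0, -8, 0], [0, -8, 0], [0, -8, 0], [0, -8, 0], [0, 0, 0], [0, 0, 0]], turn=[0, 0, 0, 0, 0, 0, 0, 0, 0, 0])

```text
t: 18.68
tool_pos: [0.5003, -0.1722, 0.0262]
tcp_rot: [[-0.001, -0.958, -0.287], [-0.0, -0.287, 0.958], [-1.0, 0.001, 0.0]]
force: [-0.2, -0.0, -0.2]
grip_width: 0.219
```

```bash
python3 - <<'E'
from h import *
tell(.702-.135*.957,-.1115-.135*.289)
s=snap('top','t4');cv2.imwrite('pics/c4.png',cv2.resize(s['frame'][110:230,260:400,::-1],None,fx=5,fy=5,interpolation=cv2.INTER_CUBIC))
E
```

```text
t 18.68 pos [ 0.5003 -0.1722  0.0262] zyaw 1.862 tilt [-1.     0.001  0.   ] q [ 0.73  0.93 -0.72  1.99  1.05  0.65  1.16] F [-0.2 -0.  -0.2] w 0.219
toolshift mm [ -0.1 -75.6  -0. ]
```

View pics/c4.png

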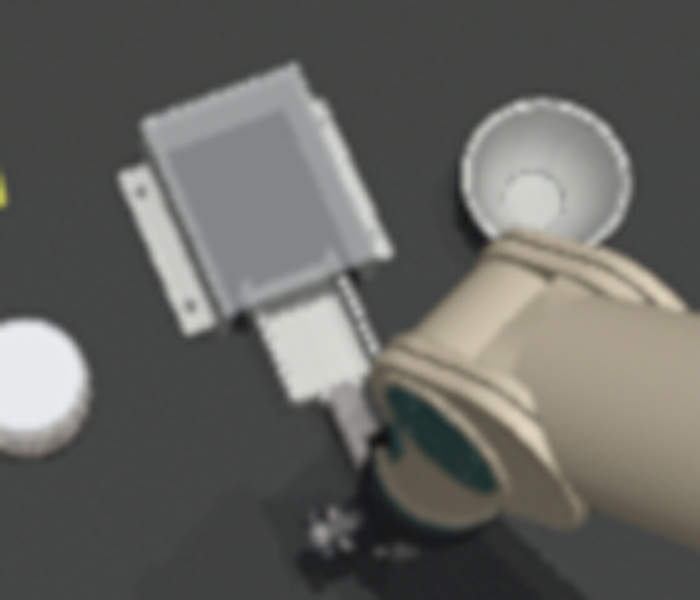

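The pan front is inside the mouth and centred (rim (245,285)–(335,255), between walls at about 220 and 375). I carry on.

Call:
move_arm(hand=[1, 1, 1, 1, 1, 1, 1, 1, 1, 1, 1, 1, 1], delta_pos=[[0, -4, 0], [0, -8, 0], [0, -8, 0], [0, -8, 0], [0, -8, 0], [0, -8, 0], [0, -8, 0], [0, -8, 0], [0, -8, 0], [0, -5, 0], [1, 0, 0], [0, 0, 0], [0, 0, 0]], turn=[0, 0, 0, 0, 0, 0, 0, 0, 0, 0, 0, 0, 0])

```text
t: 20.35
tool_pos: [0.5708, -0.1511, 0.0255]
tcp_rot: [[0.001, -0.958, -0.287], [0.0, -0.287, 0.958], [-1.0, -0.001, -0.0]]
force: [1.1, 0.2, 0.4]
grip_width: 0.222
```

Call:
move_arm(hand=[0, 0, 0, 0, 0, 0, 0, 0], delta_pos=[[0, 0, 0], [0, 0, 0], [0, 0, 0], [0, 0, 0], [0, 0, 0], [0, 0, 0], [0, 0, 0], [0, 0, 0]], turn=[0, 0, 0, 0, 0, 0, 0, 0])

```text
t: 21.35
tool_pos: [0.5707, -0.1512, 0.0253]
tcp_rot: [[0.0, -0.958, -0.287], [0.0, -0.287, 0.958], [-1.0, -0.0, 0.0]]
force: [-0.5, 0.5, 0.8]
grip_width: 0.999
```

Call:
move_arm(hand=[0, 0, 0, 0, 0, 0, 0, 0, 0, 0, 0, 0, 0, 0], delta_pos=[[-10, 0, 0], [-20, 0, 0], [-30, 0, 0], [-30, 0, 0], [-30, 0, 0], [-30, 0, 0], [0, 20, -20], [0, 30, -30], [0, 30, -30], [0, 30, -30], [0, 30, -30], [0, 20, -20], [0, 0, 0], [0, 0, 0]], turn=[0, 0, 0, 0, 0, 0, 0, 0, 0, 0, 0, 0, 0, 0])

```text
t: 23.1
tool_pos: [0.4641, -0.3494, 0.1764]
tcp_rot: [[0.002, -0.958, -0.288], [0.0, -0.288, 0.958], [-1.0, -0.002, -0.0]]
force: [0.7, -0.6, 0.4]
grip_width: 0.999
```

```bash
python3 - <<'E'
from h import *
tell()
s=snap('top','t5');a=cv2.resize(s['frame'][110:230,260:380,::-1],None,fx=5,fy=5,interpolation=cv2.INTER_CUBIC);cv2.imwrite('pics/c5.png',a)
E
```

```text
t 23.1 pos [ 0.4641 -0.3494  0.1764] zyaw 1.863 tilt [-1.    -0.002 -0.   ] q [ 1.16  0.8  -0.95  1.77  0.77  0.99  1.75] F [ 0.7 -0.6  0.4] w 0.999
```

View pics/c5.png

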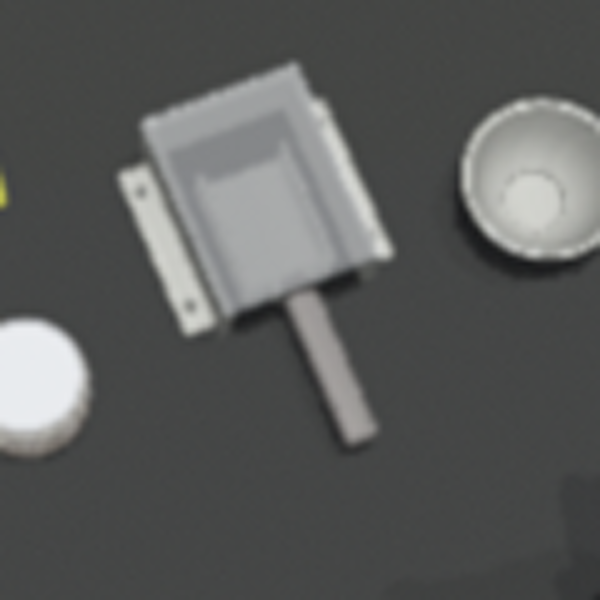

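The handle sticks out from crop (305,292) to (361,437), and the pan is under the roof. I'll check that in numbers.

```bash
python3 - <<'E'
from h import *
s=load('t5');e=world(s,260+(361-2)/5,110+(437-2)/5,.032)
d=e[:2]-[.7022,-.1115];c,n=np.cos(.29),np.sin(.29)
x=c*d[0]+n*d[1];print('end bay x,y',x,-n*d[0]+c*d[1],'root x',x+.11,'scoop x',x+.15)
for f in('t0','t5'):
    s=load(f);print([world(s,u,v).round(3).tolist() for u,v in[(265,187),(148,233)]])
E
```

```text
end bay x,y -0.15693804092289187 0.0012798276107558529 root x -0.046938040922891874 scoop x -0.0069380409228918805
[[0.592, 0.038, 0.055], [0.485, 0.375, 0.064]]
[[0.594, 0.038, 0.048], [0.485, 0.375, 0.064]]
```

```bash
python3 -c "
from station import arm
print(arm.job_done())"
```

```text
the job is handed in; nothing more can be done
None
```

The scoop is parked the right way round: pan fully under the clear roof, handle sticking out of the mouth. I handed the job in at about 23 s of the 67 s allowed; no verdict was reported.

- **What I did:** I gripped the pan across its sides, drew the scoop out and turned it half round just above the bench. I set it down clear of the bay and let go. Then I took it by the handle end, slid it in pan first, released it and backed away.
- **Position check:** from the last top picture, the scoop root is at bay x ≈ -47 mm (needs above -68) and the handle end at -157 mm (needs below -100). The scoop origin is at -7 mm (needs below 30). It lies about 1 mm off centre and roughly in line with the bay.
- **Contact and bystanders:** the gripper is open and clear, with no notable force. Spot checks put the tin and apple in the same place to a few millimetres. The one odd figure, a tin reading 7 mm lower in height, is probably depth-map noise. The bowl looked unmoved in the pictures, but I did not measure it, the tape, the brush or the spatula at the end.

No check failed.

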